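# Uncouple a hitch coupler from its ball mount and hold it up

## Robot

A 6-joint arm with a two-finger parallel gripper is mounted at the origin on a cart in front of the work surface, level with it; the furniture and walls round the work are solid. World frame = base frame: x ahead of the robot, y to its left, z up, the work surface at z = 0. Lengths are in m, angles in rad, forces in N, time in s.
With the tool pointing down it reaches from about 0.3 to 0.825 m from the base axis. Payload 5.4 kg.
Tool frame: the origin (TCP) lies between the finger pads, 19 mm behind the fingertips; this is the grasp point; z points along the fingers, y is the line along which they close (so a half turn about z gives the same grasp; the last joint's range is limited). The gripper opens to 92 mm and grips with 3 to 60 N. Pads are 20 mm wide; open, the fingers measure 128 mm over their backs; the gripper's body (75 mm by 189 mm) begins 69 mm behind the grasp point.
Start: joints at [-1.364, 0.158, 1.597, -0, 1.386, -0.21], TCP at [0.233, -0.526, 0.233] pointing down, gripper open.
Joint ranges: [-2.91, 2.91], [-0.94, 2.29], [0.18, 2.7], [-1.29, 4.43], [0.17, 2.64], [-3, 3]. Speed limits (rad/s): [2.57, 2.57, 3.14, 3.14, 3.14, 3.14].

## Interface

Orientations are given as a 3x3 rotation matrix whose columns are the frame's x, y, z axes.
In Python, from workcell import r gives the robot as it stands. The module is installed in compiled form; this text tells all that it offers.
- The arm moves only by the tool play_rows, never from a script. Its argument "increments" is text: rows parted by semicolons, each of 7 numbers parted by spaces: the shift along the world's x, y, z in units of 250 mm (1.0 is 250 mm), then the turn, a rotation vector about the world's x, y, z in units of 10 degrees (1.0 is 10 degrees), then the opening, from -1 (shut) to 1 (fully open). A call has 1 to 8 rows; each row shifts and turns the commanded pose from where the row before left it; what a row does not reach is not made up. A row lasts 1/8 s, in which the tool goes at most 62.5 mm and 10.7 degrees, less where a joint would pass 70% of its speed; a pose out of reach is approached as far as the arm can. A call with a number of a shift or a turn outside -1 to 1 is refused whole. A call with a gripper value outside its range is refused whole. The fingers move at their own pace and stop on an object; "newtons" is the grip in N (left out, the last holds). Time passes only in rows, so rows that do not move let the fingers close. It gives the time, the measured TCP pose, the force, the opening and the grip force at its end, in the units of the state.
- r.read_state(): the state, without advancing time (a new reading comes with each control period).
- r.grab_frame(name): name is "scene" or "side" or "wrist"; returns the picture (400x640x3 uint8, red, green, blue); there is no depth.
- r.camera_info(name): a dict with "K" (3x3 intrinsics, pixels), "dist" ([k1, k2, p1, p2, k3] as OpenCV has them; the pictures are not rectified), "xyz" and "orientation" of the camera in the world. Camera axes: x right, y up, looking along -z (the intrinsics and any distortion apply to the point x, -y, -z); pixel columns grow to the right and rows downward; lengths in m; the calibration is good to about 2 mm. A picture is of the moment at which its call begins: read the wrist's pose just before it. camera_info takes no time and is no camera call; for the wrist camera it gives the pose at the moment of the call.
- r.close_job(): hands the job in; it is judged then, once.
Trained networks look in the newest picture that a camera, given by its name, has taken for a name from the list of things; names that differ only in an ending like _2 or _b are one class to them, and where a whole thing is asked for, a point or a joint stands for the part that bears it (a point fixed in the world has none). Each returns a list of dicts, best first, with "score" (0 to 1); they miss things now and then, are a little off and sometimes report something else, mostly with a low value. They report only what shows in the picture. A call takes as long as a camera call.
- r.silhouettes(camera, query): "pixels" (400x640 bool, what is visible of it) and "box" ([left, top, right, bottom] in pixels, round what is visible of it).
The state is a dict: "time_s": time; "qpos": joint angles; "qvel": joint speeds; "joint_efforts": joint torques, N m; "eef_pos": TCP position; "tool_rot": TCP orientation; "wrist_force": force on the tool from outside, world axes, zero at the start; "moment": the same for the moment, N m; "finger_gap": opening from 0.0 (shut) to 1.0 (fully open); "gripper_force": force on a finger pad.
Only numpy, scipy, OpenCV 4.12 (cv2) and the standard library are available. Lean on these libraries where they do the work, as an engineer would, in place of code of your own. Each camera call takes 0.05 s, during which the arm holds its last target. There are 200 camera calls.

## Task

Uncouple the hitch: flip the cam lever outwards and down to its stop to free the latch, pull the latch sideways against its spring by pinching its finger tab towards the fin, and lift the coupler with its tongue stub straight up off the ball. Finish while still holding it, at rest, roughly level, about ten centimetres above where it sat and still over the ball. Leave the lever flipped and the other things on the bench where they are.

Things in the scene. Friction and masses are not known exactly. Their poses are not given: they have to be found in the camera images.
- ball_mount: Fixed dark steel mount: bed plate 182x108 mm (local x -42..140, y -66..42, top 67 mm above the bench) on a column, with ball stud, cam lever (-y side) and, at x 104..128, a saddle (floor 89, cheeks to 101 mm up, 29 mm wide) for the tongue's tail. Origin on the bench under the ball; x runs from ball to saddle, away from the robot give or take the yaw, y away from the cam lever (robot's left), z up.
- ball (a point): Centre of the 28 mm ball, 97 mm above the bench on the mount. Flat top at 108.5 mm; below the ball a 26 mm collar (underside 85 mm up) on a 16 mm neck: the latch's pawl catches under this collar. Axes as the mount's.
- coupler: Loose hitch coupler, 0.46 kg with latch (varies -20 to +30%): grey housing 40x40x27 mm over the ball, square aluminium tongue stub 26 mm wide along +x (x 20..134), grip fin and latch on top. Origin at the ball's centre when seated, axes as the mount's. Centre of mass about x = 10, y = 0, z = 16 mm. With the latch pulled it lifts straight up, clear of everything after 32 mm.
- coupler_fin (a point): Point on the outer (-y) face of the grey upright grip fin of the coupler: x 6, y -10, z 55 mm in the coupler's frame. Fin: 30 mm long in x (-9..21), 5 mm thick (y -10..-5), top at z 70, free for fingers from z 28 up. Axes as the coupler's.
- latch_tab (a point): Point on the outer (+y) face of the latch's upright steel finger tab, at rest x 6, y 30, z 55 mm in the coupler's frame; moves with the latch. Tab: 30 mm long in x, 4 mm thick, top at z 70, free for fingers from z 28 up. Tab and fin measure 40 mm over their outer faces, 28 mm with the latch fully pulled; a coil spring shows between them.
- latch (a joint): Travel of the spring latch (m): 0 home, 0.012 fully pulled; free of the ball from 0.007. The tab slides in -y towards the fin against a spring (3.6 N at 0, 7.2 N at 0.012), springs back when let go. Pinching tab and fin together between the fingers pulls it. Home, the coupler lifts no more than 2 mm. With the cam lever locked, its lobe 1 mm away stops the latch.
- cam_lever (a joint): Angle of the cam lever (rad): 0 to 0.1 locked (stands up, leaning 0.25 outwards to -y at 0), 1.4 flipped fully to its stop (about level, pointing to -y). Hinge axis along the mount's x. Friction (about 2 N at the ball handle) keeps it where it is left. The latch has its full travel only from about 1.35 on.
- cam_lever_ball (a point): Centre of the black ball handle, 22 mm across, at the end of the cam lever, 70 mm from the pivot. Locked it stands 168 mm above the bench at y = -66 mm in the mount's frame; fully flipped at y = -119, 94 mm above the bench.
- cam_lever_pivot (a point): Pivot of the cam lever, on the mount at x = 0, y = -49, z = 100 mm, between two cheeks (x = -18 to 18) that rise 107 mm above the bench. When the lever is flipped the cam lobe points up to 123 mm above the bench. Axes as the mount's.
- lamp_arm: Fixed bench lamp, in the way: from its post at the far right its arm reaches in, 0.40 to 0.46 m above the bench, to x = 0.52..0.57, y = -0.25. Keep wrist and gripper nearer the robot than it when swinging across from the right (at TCP x below 0.44 until y is above -0.12).
- flex_motor: Fixed hanging motor, in the way: a grey cylinder above the near left of the bench, at x 0.28..0.37, y 0.20..0.29, from 0.49 m above the bench upwards. Keep the forearm right of it.
- pliers: Flat-nose pliers with blue grips, 42 x 124 x 12 mm, lying on the bench; origin under the middle. Bystander.
- ring_clamp: Wooden ring clamp, 26 x 130 x 25 mm, lying on the bench; origin under the middle. Bystander.
- loupe: Black eye loupe, 38 mm across, 31 mm tall; origin under the middle. Bystander.

How it is judged:
By the outcome, as a careful person would: the job done as asked, in the order asked, and still so for the second after the job is handed in, while the arm keeps its last pose, push and grip.
It also fails if it takes over 48 s, if anything falls off the work surface, if the arm or the gripper's body presses on something with over 40 N, if the wrist force passes 120 N, or if a joint passes its speed limit or range.

## Working session

There is one attempt and no reset: what is moved stays moved. The work goes in short steps, Python scripts to look and compute and a tool call to move; the robot and the scene stay as the last step left them, time stands still between calls to the robot, and variables do not carry over. Pictures are saved under pics/ and viewed, at most 10 in all, crops included, and the job is handed in when it is done.

Besides the shell and the picture viewer there is one more tool, called by a JSON object that holds its "op" and its "data". play_rows: Moves the arm, as the interface text tells. Its arguments: {"type":"object","properties":{"increments":{"type":"string"},"newtons":{"type":"number"}},"required":["increments"]}

```bash
mkdir -p pics
cat > h.py <<'E'
import numpy as np, cv2
from workcell import r
def grab(n,f=None):
    im=r.grab_frame(n)
    if f: cv2.imwrite('pics/'+f,cv2.cvtColor(im,cv2.COLOR_RGB2BGR))
    return im
def cam(n):
    c=r.camera_info(n); return np.array(c['K'],float),np.array(c['dist'],float),np.array(c['xyz'],float),np.array(c['orientation'],float).reshape(3,3)
def proj(n,P):
    K,d,t,R=cam(n); p=(np.atleast_2d(P)-t)@R*[1,-1,-1]
    return cv2.projectPoints(p.reshape(-1,1,3),np.zeros(3),np.zeros(3),K,d)[0].reshape(-1,2)
def ray(n,uv):
    K,d,t,R=cam(n); q=cv2.undistortPoints(np.array(uv,float).reshape(-1,1,2),K,d).reshape(2)
    v=R@np.array([q[0],-q[1],-1]); return t,v/np.linalg.norm(v)
def atz(n,uv,z):
    t,v=ray(n,uv); return t+v*(z-t[2])/v[2]
def tri(obs):
    A=0;b=0
    for n,uv in obs:
        t,v=ray(n,uv); M=np.eye(3)-np.outer(v,v); A=A+M;b=b+M@t
    return np.linalg.solve(A,b)
E
python3 - <<'E'
from h import *
np.set_printoptions(precision=4,suppress=True)
for n in ['scene','side','wrist']:
    grab(n,n+'0.png'); print(n,cam(n)[2],cam(n)[3][:,2])
    for q in ['ball_mount','coupler','coupler_fin','latch_tab','cam_lever_ball','cam_lever_pivot','pliers','ring_clamp','loupe']:
        for o in r.silhouettes(n,q)[:2]:
            ys,xs=np.nonzero(o['pixels']); print(q,round(o['score'],2),o['box'],xs.mean().round(1),ys.mean().round(1))
s=r.read_state();print(s['time_s'],s['eef_pos'],s['tool_rot'])
E
```

```text
scene [-0.3847 -0.5255  1.3661] [-0.6155 -0.2961  0.7304]
side [0.072  0.9094 1.0911] [-0.3384  0.7385  0.5832]
ball_mount 0.67 [255.1, 260.1, 316.7, 328.0] 285.3 300.1
coupler 0.68 [255.7, 268.4, 306.8, 299.7] 284.9 283.1
coupler 0.58 [246.4, 339.5, 283.0, 365.3] 265.3 351.8
coupler_fin 0.66 [254.9, 271.1, 307.5, 297.8] 284.7 283.2
cam_lever_ball 0.42 [303.8, 256.1, 310.4, 284.5] 304.8 270.6
cam_lever_ball 0.2 [253.5, 256.4, 321.0, 328.5] 285.4 300.5
cam_lever_pivot 0.97 [251.3, 258.9, 318.8, 324.8] 285.2 300.2
pliers 0.69 [230.4, 304.3, 249.9, 343.1] 238.8 320.4
ring_clamp 0.6 [244.6, 336.4, 285.0, 368.5] 265.5 351.9
loupe 0.52 [313.5, 328.8, 321.9, 346.4] 316.9 337.0
wrist [ 0.3037 -0.4953  0.3834] [0.25   0.1105 0.9619]
1.5 [ 0.2328 -0.5258  0.2333] [[ 0.9144  0.4048 -0.    ]
 [ 0.4048 -0.9144  0.    ]
 [-0.     -0.     -1.    ]]
```

View pics/scene0.png

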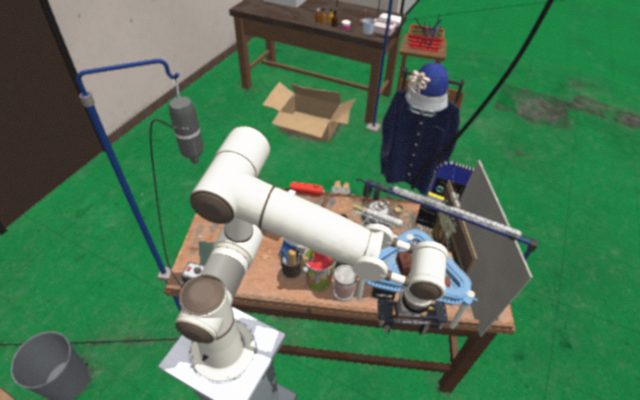

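View pics/side0.png

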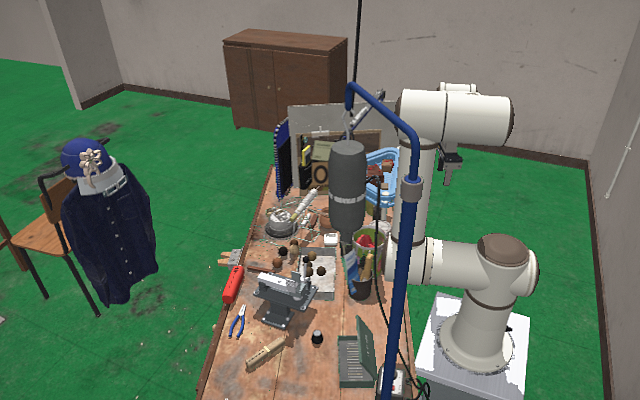

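The scene camera is blocked by the arm. The side picture shows the mount at about (285,290), pliers (238,320), clamp (265,352) and loupe (317,337). I'll estimate roughly from this before moving closer.

Run:
```python
from h import *
np.set_printoptions(precision=3,suppress=True)
for q,uv,z in [('coupler',(285,283),.12),('lev?',(304.8,258),.168),('mount low',(285,320),0.0),('loupe',(317,337),.015),('pliers',(239,320),0),('clamp',(265,352),.01)]: print(q,atz('side',uv,z))
im=grab('side');c=im[230:380,200:350];cv2.imwrite('pics/sc.png',cv2.resize(c[:,:,::-1],None,fx=4,fy=4,interpolation=cv2.INTER_CUBIC))
```

```text
coupler [0.575 0.106 0.12 ]
lev? [0.543 0.027 0.168]
mount low [0.562 0.149 0.   ]
loupe [0.437 0.179 0.015]
pliers [0.696 0.207 0.   ]
clamp [0.556 0.284 0.01 ]
```

View pics/sc.png

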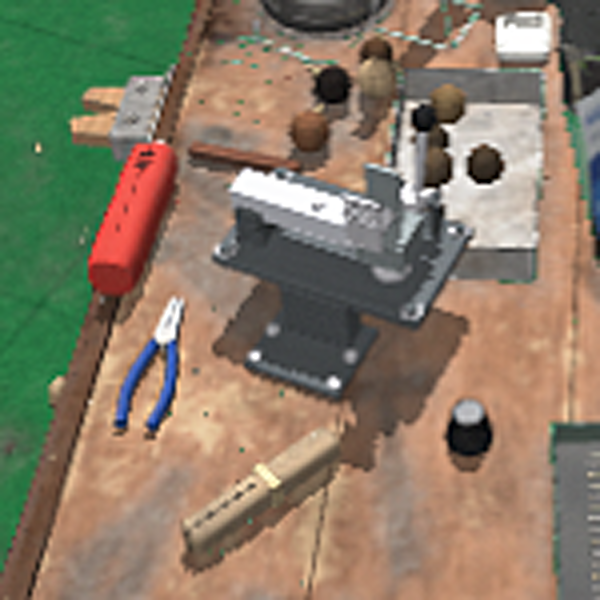

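Crop: the lever ball is at crop (426,117). Bed corners are at (215,257), (415,318) and (468,232), in 4x crop pixels. I'll fit the mount pose from these.

```bash
cat > fit.py <<'E'
from h import *
from scipy.optimize import least_squares
def W(p,L):
    c,s=np.cos(p[2]),np.sin(p[2]); L=np.atleast_2d(L)
    return np.c_[p[0]+c*L[:,0]-s*L[:,1],p[1]+s*L[:,0]+c*L[:,1],L[:,2]]
def fit(n,L,uv,p0):
    f=lambda p:(proj(n,W(p,L))-uv).ravel()
    s=least_squares(f,p0,loss='soft_l1'); return s.x,f(s.x).reshape(-1,2)
E
python3 - <<'E'
from fit import *
np.set_printoptions(precision=3,suppress=True)
L=np.array([[140,42,67],[-42,42,67],[-42,-66,67],[0,-66,168]])/1e3
uv=np.array([[215,257],[415,318],[468,232],[426,117]])/4+[200,230]
print(*fit('side',L,uv,[.52,.1,0]))
E
```

```text
[0.536 0.1   0.003] [[-1.222 -0.92 ]
 [ 0.596  1.251]
 [ 1.907 -1.504]
 [-0.807  0.64 ]]
```

{"op": "play_rows", "data": {"increments": "0.08 0.15 0.1 0 0 0.8 1; 0.09 0.22 0.08 0 0 0.8 1; 0.09 0.22 0.08 0 0 0.8 1; 0.09 0.22 0.04 0 0 0.8 1; 0.09 0.22 0 0 0 0.8 1; 0.09 0.22 0 0 0 0.8 1; 0.09 0.22 0 0 0 0.9 1; 0.09 0.22 0 0 0 0.9 1"}}

```text
time_s: 2.55
eef_pos: [0.4105, -0.1018, 0.3085]
tool_rot: [[-0.003, 1.0, 0.001], [1.0, 0.003, -0.001], [-0.001, 0.001, -1.0]]
wrist_force: [0.7, -0.6, -0.2]
finger_gap: 1.001
gripper_force: 0.0
```

{"op": "play_rows", "data": {"increments": "0.05 0.2 0 0 0 0 1; 0.15 0.18 0 0 0 0 1; 0.16 0.16 0 0 0 0 1; 0.14 0 0 0 0 0 1; 0 0 0 0 0 0 1; 0 0 0 0 0 0 1"}}

```text
time_s: 3.3
eef_pos: [0.5346, 0.0312, 0.3081]
tool_rot: [[0.002, 1.0, -0.001], [1.0, -0.002, 0.0], [0.0, -0.001, -1.0]]
wrist_force: [0.9, -0.3, -0.3]
finger_gap: 1.003
gripper_force: 0.0
```

Run:
```python
from h import *
np.set_printoptions(precision=4,suppress=True)
print(r.read_state()['eef_pos'])
grab('wrist','w1.png')
for q in ['ball_mount','coupler','coupler_fin','latch_tab','cam_lever_ball']:
    for o in r.silhouettes('wrist',q)[:2]:
        ys,xs=np.nonzero(o['pixels']); print(q,round(o['score'],2),o['box'],xs.mean().round(1),ys.mean().round(1),len(xs))
```

```text
[0.5346 0.0312 0.3081]
ball_mount 0.6 [277.8, 34.5, 454.9, 212.6] 363.8 113.9 14812
coupler 0.78 [299.6, 76.4, 465.1, 141.9] 369.9 109.5 5775
coupler 0.55 [218.5, 22.0, 251.2, 58.6] 235.2 42.2 876
coupler_fin 0.72 [303.0, 76.8, 467.6, 140.3] 369.6 109.3 5830
coupler_fin 0.15 [434.0, 1.6, 469.9, 62.6] 457.1 27.8 1021
latch_tab 0.69 [306.9, 70.8, 346.8, 142.4] 327.7 100.8 979
cam_lever_ball 0.62 [309.7, 140.9, 338.2, 208.7] 321.5 174.4 1349
```

View pics/w1.png

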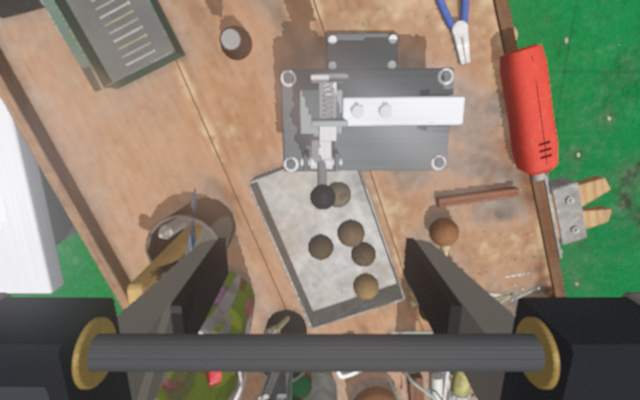

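Wrist view: lever ball (322,196), bed corners about (281,70), (453,68), (447,171) and (283,171), tongue end (465,110).

Run:
```python
from fit import *
np.set_printoptions(precision=4,suppress=True)
L=np.array([[-42,42,67],[140,42,67],[140,-66,67],[-42,-66,67],[0,-66,168]])/1e3
uv=np.array([[281,70],[453,68],[447,171],[283,171],[322,196.]])
p,e=fit('wrist',L,uv,[.536,.1,0]);print(p);print(e)
print('lever only',atz('wrist',(322,196),.168), 'side lever',atz('side',(306.5,259.2),.168),'tri',tri([('wrist',(322,196)),('side',(306.5,259.2))]))
# pred
Q=np.array([[134,13,110],[134,-13,110],[-9,30,167],[21,30,167],[-9,-10,167],[21,-10,167],[0,-66,168]])/1e3
u=proj('wrist',W(p,Q));print(u)
im=cv2.imread('pics/w1.png')
for a in list(u)+list(proj('wrist',W(p,L))): cv2.circle(im,(int(round(a[0]*8)),int(round(a[1]*8))),12,(0,0,255),-1,cv2.LINE_AA,3)
cv2.imwrite('pics/w1c.png',cv2.resize(im[40:230,260:480],None,fx=3.1,fy=3.1,interpolation=cv2.INTER_CUBIC))
```

```text
[0.5406 0.0967 0.0061]
[[-1.6374 -0.2551]
 [ 2.5201  0.0708]
 [-0.7445  0.0551]
 [-0.0286  1.6527]
 [ 0.452  -0.5545]]
lever only [0.5407 0.0302 0.168 ] side lever [0.5357 0.0303 0.168 ] tri [0.5391 0.0279 0.164 ]
[[463.5231  96.9222]
 [460.7724 125.1553]
 [310.1836  74.9767]
 [349.0527  74.5792]
 [310.8793 127.7195]
 [348.2906 127.3426]
 [322.452  195.4455]]
```

View pics/w1c.png

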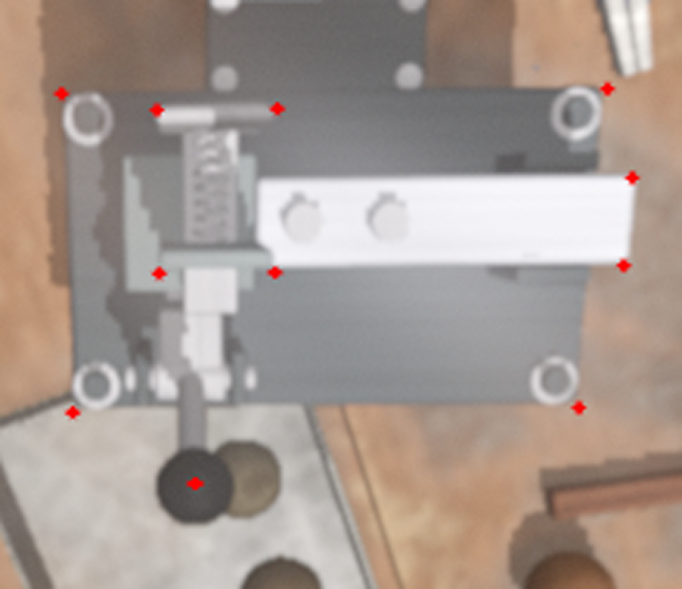

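Fit agrees well: mount at (0.540, 0.097), yaw about 0, lever ball at (0.540, 0.030, 0.168). I'll descend and grasp the lever ball.

{"op": "play_rows", "data": {"increments": "0.022 -0.004 -0.2 0 0 0 0.4; 0 0 -0.2 0 0 0 0; 0 0 -0.16 0 0 0 0; 0 0 0 0 0 0 -0.3; 0 0 0 0 0 0 -1; 0 0 0 0 0 0 -1; 0 0 0 0 0 0 -1", "newtons": 12}}

```text
time_s: 4.47
eef_pos: [0.5415, 0.0302, 0.1698]
tool_rot: [[0.002, 1.0, 0.003], [1.0, -0.002, -0.0], [-0.0, 0.003, -1.0]]
wrist_force: [-2.5, 0.1, 1.9]
finger_gap: 0.259
gripper_force: 1.4
```

{"op": "play_rows", "data": {"increments": "0 0 0 0 0 0 -1; -0.004 0 -0.004 0 0 0 -1; 0 -0.052 -0.019 0 0 0 -1; 0 -0.048 -0.029 0 0 0 -1; 0 -0.041 -0.038 0 0 0 -1; 0 -0.032 -0.046 0 0 0 -1; 0 0 0 0 0 0 -1"}}

```text
time_s: 5.35
eef_pos: [0.5404, -0.0141, 0.1331]
tool_rot: [[0.003, 1.0, 0.002], [1.0, -0.003, -0.001], [-0.001, 0.002, -1.0]]
wrist_force: [5.7, -1.7, -1.7]
finger_gap: 0.227
gripper_force: 12.0
```

{"op": "play_rows", "data": {"increments": "0 -0.02 -0.05 0 0 0 -1; 0 -0.01 -0.054 0 0 0 -1; 0 0.001 -0.053 0 0 0 -1; 0 0 -0.012 0 0 0 -1; 0 0 0 0 0 0 -1"}}

```text
time_s: 5.98
eef_pos: [0.5406, -0.0208, 0.0924]
tool_rot: [[0.002, 1.0, 0.002], [1.0, -0.002, -0.001], [-0.001, 0.002, -1.0]]
wrist_force: [1.6, -1.6, 8.7]
finger_gap: 0.229
gripper_force: 12.0
```

{"op": "play_rows", "data": {"increments": "0 0 -0.01 0 0 0 -1; 0 0 0 0 0 0 -1; 0 0 0 0 0 0 0.3; 0 0 0 0 0 0 0.3; 0 0 0.15 0 0 0 0.5; 0 0 0.24 0 0 0 0.5; 0 0 0.24 0 0 0 0.5"}}

```text
time_s: 6.85
eef_pos: [0.5383, -0.0197, 0.2468]
tool_rot: [[0.002, 1.0, -0.004], [1.0, -0.002, 0.001], [0.001, -0.004, -1.0]]
wrist_force: [0.6, -0.1, 0.1]
finger_gap: 0.738
gripper_force: 0.0
```

Run:
```python
from fit import *
np.set_printoptions(precision=4,suppress=True)
im=grab('wrist')[:,:,::-1].copy();p=[.5406,.0967,.0]
Q=np.array([[0,-119,94],[-9,30,167],[21,30,167],[-9,-10,167],[21,-10,167],[-42,-66,67],[140,42,67]])/1e3
for a in proj('wrist',W(p,Q)): print(a);cv2.circle(im,(int(round(a[0])),int(round(a[1]))),1,(0,0,255),-1)
cv2.imwrite('pics/w2.png',im)
```

```text
[310.9722 190.0243]
[294.0676 -24.0379]
[344.6881 -24.0102]
[295.2809  48.616 ]
[343.4775  48.5425]
[265.6167 128.1033]
[472.987   -0.5775]
```

View pics/w2.png

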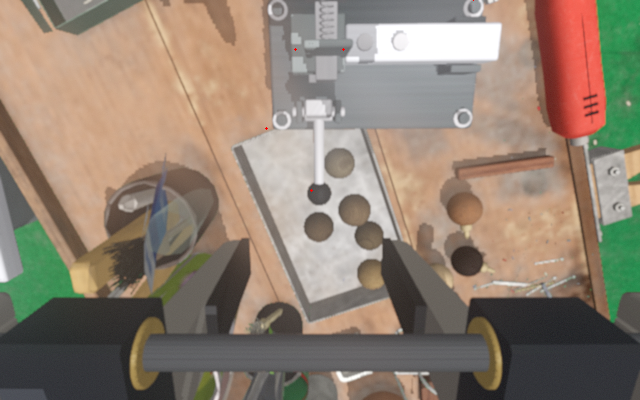

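The lever now lies flipped towards -y, with its ball at (319,193). Now I'll turn the tool 90° and move over the fin and tab.

{"op": "play_rows", "data": {"increments": "0 0.06 0.02 0 0 -1 0.5; 0 0.07 0.02 0 0 -1 0.5; 0 0.07 0.02 0 0 -1 0.5; 0 0.07 0 0 0 -1 0.5; 0.01 0.07 0 0 0 -1 0.5; 0.01 0.07 0 0 0 -1 0.5; 0.01 0.06 0 0 0 -1 0.5; 0 0.02 0 0 0 -1 0.5"}}

```text
time_s: 7.9
eef_pos: [0.5463, 0.1033, 0.2601]
tool_rot: [[0.986, 0.167, -0.003], [0.167, -0.986, 0.0], [-0.003, -0.001, -1.0]]
wrist_force: [-0.8, -0.2, -0.6]
finger_gap: 0.753
gripper_force: 0.0
```

{"op": "play_rows", "data": {"increments": "0 0 0 0 0 -1 0.5; 0 0 0 0 0 0 0.5; 0 0 0 0 0 0 0.5"}}

```text
time_s: 8.28
eef_pos: [0.5467, 0.1024, 0.261]
tool_rot: [[1.0, 0.001, -0.002], [0.001, -1.0, 0.0], [-0.002, -0.0, -1.0]]
wrist_force: [-1.0, -0.4, 1.5]
finger_gap: 0.75
gripper_force: 0.0
```

Run:
```python
from fit import *
np.set_printoptions(precision=4,suppress=True)
print(r.read_state()['eef_pos'],r.read_state()['qpos'])
im=grab('wrist')[:,:,::-1].copy();p=[.5406,.0967,.003]
Q=np.array([[0,-119,94],[-9,30,167],[21,30,167],[-9,-10,167],[21,-10,167],[-42,-66,67],[-42,42,67],[140,42,67],[134,13,110]])/1e3
for a in proj('wrist',W(p,Q)): print(a);cv2.circle(im,(int(round(a[0])),int(round(a[1]))),1,(0,0,255),-1)
cv2.imwrite('pics/w3.png',im)
```

```text
[0.5467 0.1024 0.261 ] [-0.0322  0.0929  1.6139  0.      1.4365  1.5379]
[450.1295 194.778 ]
[281.0997 232.9684]
[279.8012 193.1415]
[335.9286 232.7573]
[336.4225 192.9141]
[384.8371 227.9371]
[279.4034 228.3546]
[272.9393  34.9674]
[304.28    33.4021]
```

View pics/w3.png

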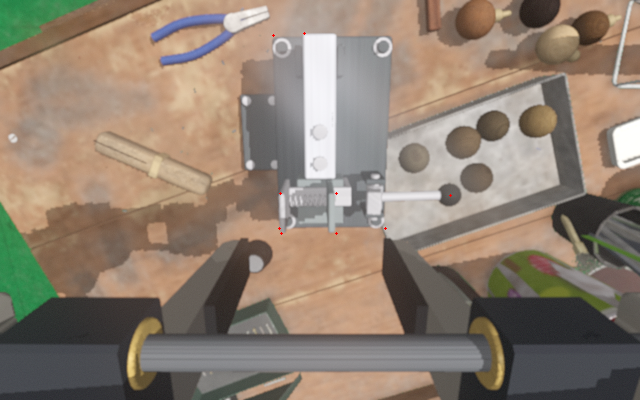

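Overlay matches well and the lever ball sits exactly at its fully flipped position (450,195). I'll descend and pinch.

{"op": "play_rows", "data": {"increments": "0 -0.006 -0.15 0 0 0 0.4; 0 0 -0.15 0 0 0 0.4; 0 0 -0.1 0 0 0 0.4; 0 0 -0.04 0 0 0 0.4; 0 0 0 0 0 0 0.2; 0 0 0 0 0 0 -0.1; 0 0 0 0 0 0 -0.6; 0 0 0 0 0 0 -0.6", "newtons": 30}}

```text
time_s: 9.32
eef_pos: [0.5479, 0.1007, 0.1528]
tool_rot: [[1.0, -0.002, 0.002], [-0.002, -1.0, -0.001], [0.002, 0.001, -1.0]]
wrist_force: [2.3, 8.3, 10.3]
finger_gap: 0.295
gripper_force: 27.3
```

{"op": "play_rows", "data": {"increments": "0 0 0 0 0 0 -1; 0 0 0 0 0 0 -1; 0 0 0 0 0 0 -1"}}

```text
time_s: 9.7
eef_pos: [0.548, 0.1009, 0.1528]
tool_rot: [[1.0, -0.002, 0.002], [-0.002, -1.0, -0.0], [0.002, 0.0, -1.0]]
wrist_force: [2.3, 1.8, 5.5]
finger_gap: 0.293
gripper_force: 29.9
```

{"op": "play_rows", "data": {"increments": "0 0 0.02 0 0 0 -1; 0 0 0.03 0 0 0 -1; 0 0 0.04 0 0 0 -1; 0 0 0.05 0 0 0 -1; 0 0 0 0 0 0 -1", "newtons": 40}}

```text
time_s: 10.32
eef_pos: [0.548, 0.1007, 0.1887]
tool_rot: [[1.0, -0.002, 0.003], [-0.002, -1.0, -0.0], [0.003, 0.0, -1.0]]
wrist_force: [-0.2, 0.4, -3.4]
finger_gap: 0.29
gripper_force: 39.9
```

{"op": "play_rows", "data": {"increments": "0 0 0.05 0 0 0 -1; 0 0 0.08 0 0 0 -1; 0 0 0.08 0 0 0 -1; 0 0 0.04 0 0 0 -1; 0 0 0.008 0 0 0 -1; 0 0 0 0 0 0 -1; 0 0 0 0 0 0 -1"}}

```text
time_s: 11.2
eef_pos: [0.5466, 0.1009, 0.2504]
tool_rot: [[1.0, -0.002, -0.002], [-0.002, -1.0, 0.0], [-0.002, -0.0, -1.0]]
wrist_force: [0.4, -0.4, -5.3]
finger_gap: 0.295
gripper_force: 39.9
```

Run:
```python
from h import *
a=grab('wrist');b=grab('side')[230:380,200:350]
cv2.imwrite('pics/f.png',np.hstack([cv2.resize(a[:,160:480],(400,500)),cv2.resize(b,(400,500),interpolation=cv2.INTER_CUBIC)])[:,:,::-1])
s=r.read_state();print(s['eef_pos'],s['qvel'],s['time_s'])
```

```text
[0.54672648 0.10087149 0.25065836] [ 1.99520345e-04 -3.61794988e-03 -3.44930021e-03  6.33468717e-04
 -1.60340334e-04  7.47182322e-05] 11.3
```

View pics/f.png

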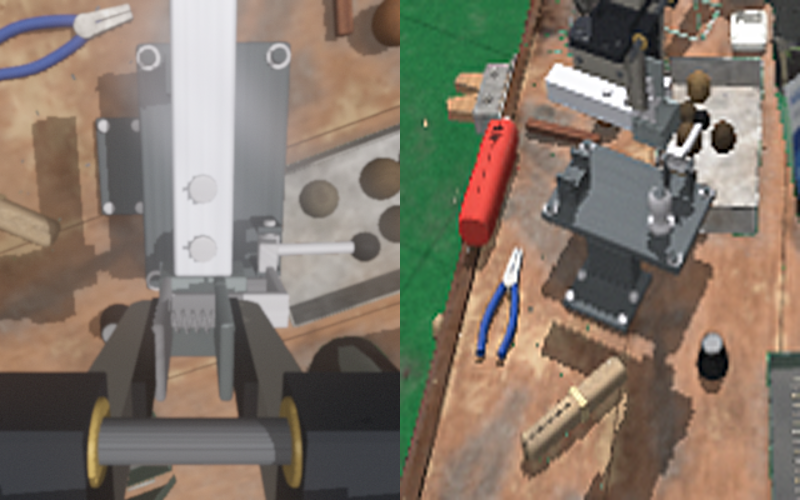

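The coupler is held level about 98 mm above its seat, with the bare ball stud below it, the lever flipped (right, at about (365,247)) and the bystanders where they were. Handing in.

{"op": "play_rows", "data": {"increments": "0 0 0.006 0 0 0 -1; 0 0 0 0 0 0 -1; 0 0 0 0 0 0 -1; 0 0 0 0 0 0 -1"}}

```text
time_s: 11.8
eef_pos: [0.5471, 0.1009, 0.2529]
tool_rot: [[1.0, -0.002, 0.0], [-0.002, -1.0, -0.0], [0.0, 0.0, -1.0]]
wrist_force: [0.3, -0.5, -4.0]
finger_gap: 0.294
gripper_force: 39.9
```

```bash
python3 -c "
from workcell import r
print(r.close_job())"
```

```text
the job is handed in; nothing more can be done
None
```

The hitch is uncoupled and the job handed in at 11.8 s: the lever is flipped to its stop, and the coupler is held level and at rest about 10 cm above its seat, still over the ball, with the bystanders unmoved.

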